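# Press the bushing home in the bearing block

### The job

Two brass flanged bushings stand on the bench: take the narrower one, which fits the bore of the aluminium bearing block, set it upright in the bore and press it down until it is fully home, its flange flat on the block's top face. The press-in stays light; stop as soon as the force rises sharply, do not ram it. Leave the wider bushing standing where it is.

Things in the scene. Friction and masses are not known exactly. Their poses are not given: they have to be found in the camera images.
- bushing: The narrower brass flanged bushing, loose, about 0.15 kg, standing upright. Origin: centre of its underside; z up its axis; round. From below: body 30 mm in diameter, 28 mm long, its lowest 10 mm tapering to 20 mm at the foot; flange 50 mm in diameter, 28 to 34 mm above the origin; neck to grip, 30 mm in diameter, 34 to 62 mm above the origin, its flat closed top with a dark disc.
- wide_bushing: The wider brass bushing, a bystander too wide for the bore: same form and heights (62 mm) and 30 mm neck, but body 44 mm and flange 66 mm in diameter. Origin: centre of its underside, z up.
- block: Aluminium bearing block fixed to the bench, 84 x 84 x 42 mm, with a low screwed foot (14 mm high) along its two y sides, 134 mm over the feet. Origin: centre of its underside, z up. One bore in the middle of its top.
- bore_mouth (a point): Centre of the bore's mouth in the block's top face, 42 mm above the bench. Bore 36 mm wide, 36 mm deep. 12 mm down, four sprung rubber grips stand 4.5 mm out: the bushing drops in freely until its flange is about 8 mm above the block (let go, it centres itself), then takes 5 to 15 N of push, in the hand or on its top, and stops hard when the flange meets the top face.
There are look-alikes about, which are no part of the job. Leave any blue look-alike of the bushing alone.

How it is judged:
By the outcome, as a careful person would: the job done as asked, in the order asked, and still so for the second after the job is handed in, with the robot touching nothing.
It also fails if it takes over 37 s, if anything falls off the work surface, if the arm or the gripper's body presses on something with over 40 N, if the wrist force passes 120 N, or if a joint passes its speed limit or range.

### The arm

A 7-joint arm with a two-finger parallel gripper is mounted at the origin on a cart in front of the work surface, level with it; the furniture and walls round the work are solid. World frame = base frame: x ahead of the robot, y to its left, z up, the work surface at z = 0. Lengths are in m, angles in rad, forces in N, time in s.
With the tool pointing down it reaches from about 0.425 to 0.875 m from the base axis. Payload 8.4 kg.
Tool frame: the origin (TCP) lies midway between the tips of the shut fingers; the grasp point (between the pads) lies 19 mm behind it (r.pinch_z is the distance from the TCP to the grasp point, in m); z points along the fingers, y is the line along which they close (so a half turn about z gives the same grasp; the last joint's range is limited). The gripper opens to 85 mm and grips with 20 to 120 N. Pads are 22 mm wide; open, the fingers measure 114 mm over their backs; the gripper's body (76 mm by 85 mm) begins 54 mm behind the grasp point. The pads swing forward as they close: fully open they stand 13 mm farther back than shut.
Start: joints at [-1.31, 0.333, 0.04, 1.465, -0.013, 1.343, -0.059], TCP at [0.229, 0.608, 0.231] pointing down, gripper open.
Joint ranges: [-2.58, 2.58], [-0.38, 2.09], [-1.3, 1.39], [0.25, 2.4], [-1.5, 4.64], [0.08, 2.09], [-2.65, 2.65]. Speed limits (rad/s): [2.22, 2.22, 2.79, 2.79, 3.14, 3.14, 3.14].

### API

Orientations are given as a rotation vector (axis times angle).
In Python, from bench import r, camera, calibration, job, models gives the robot as it stands.
- The arm moves only by the tool play_rows, never from a script. Its argument "plan" is a list of rows, each an object of numbers: "dx", "dy", "dz": the shift along the tool's x, y, z as a fraction of full scale; "ax", "ay", "az": the turn, a rotation vector about the tool's x, y, z as a fraction of full scale. In form: [{"dx": .., "dy": .., "dz": .., "ax": .., "ay": .., "az": ..}, ...]. A call has 1 to 5 rows; each row is the pose to reach, as a shift and turn from the pose commanded when the call began, along the tool's axes at that moment, turning the shorter way round; what a row does not reach only later rows make up. Full scale, the value 1, is 10 cm for a shift and 180 degrees for a turn. A row lasts 1/12 s, in which the tool goes at most 41.7 mm and 7.16 degrees, less where a joint would pass 70% of its speed; a pose out of reach is approached as far as the arm can. A call with a number of a shift or a turn outside -1 to 1 is refused whole. A call with a gripper value outside its range is refused whole. "fingers" is the gripper's target within -1 to 1 (shut at 1, half-way at 0, fully open at -1), set as the call begins (left out, the last holds). The fingers move at their own pace and stop on an object; "newtons" is the grip in N (left out, the last holds). Time passes only in rows, so rows that repeat a pose let the fingers close. It gives the time, the measured TCP pose, the force, the opening and the grip force at its end, in the units of the state.
- r.read_state(): the state, without advancing time (a new reading comes with each control period).
- camera(name): name is "scene" or "top" or "wrist"; returns (picture, depth): 480x640x3 uint8, red, green, blue; 480x640 float32, m along the optical axis (not along the pixel's ray), 0 where there is no reading.
- calibration(name): a dict with "fovy" (degrees; the focal length in pixels is half the picture's height over the tangent of half this angle, whatever the lens; pixels are square), "cx", "cy" (the principal point, pixels), "dist_coeffs" ([k1, k2, p1, p2, k3] as OpenCV has them; the pictures are not rectified), "R" (3x3) and "t" (3): a world point X has camera coordinates R X + t. Camera axes: x right, y down, z forward; pixel columns grow to the right and rows downward; lengths in m; the calibration is good to about 2 mm. A picture is of the moment at which its call begins: read the wrist's pose just before it. calibration takes no time and is no camera call; for the wrist camera it gives the pose at the moment of the call.
- job.job_done(): hands the job in; it is judged then, once.
Trained networks look in the newest picture that a camera, given by its name, has taken for a name from the list of things; names that differ only in an ending like _2 or _b are one class to them, and where a whole thing is asked for, a point or a joint stands for the part that bears it (a point fixed in the world has none). Each returns a list of dicts, best first, with "conf" (0 to 1); they miss things now and then, are a little off and sometimes report something else, mostly with a low value. They report only what shows in the picture. A call takes as long as a camera call. They do not tell look-alikes from the thing itself.
- models.outline_of(camera, thing): "pixels" (480x640 bool, what is visible of it) and "pixel" ([row, column] in pixels, amid what is visible of it).
- models.pinpoint(camera, thing): "pixel" ([row, column] in pixels: a listed point, or the origin of a listed thing).
The state is a dict: "t": time; "joints": joint angles; "joint_vel": joint speeds; "joint_efforts": joint torques, N m; "tcp_pos": TCP position; "tcp_rot": TCP orientation; "ft_force": force on the tool from outside, world axes, zero at the start; "torque": the same for the moment, N m; "grip_width": finger opening in m; "grip_force": force on a finger pad.
Only numpy, scipy, OpenCV 4.12 (cv2) and the standard library are available. Lean on these libraries where they do the work, as an engineer would, in place of code of your own. Each camera call takes 0.05 s, during which the arm holds its last target. There are 200 camera calls.

## Working session

There is one attempt and no reset: what is moved stays moved. The work goes in short steps, Python scripts to look and compute and a tool call to move; the robot and the scene stay as the last step left them, time stands still between calls to the robot, and variables do not carry over. Pictures are saved under pics/ and viewed, at most 10 in all, crops included, and the job is handed in when it is done.

Besides the shell and the picture viewer there is one more tool, called after "Call:" as a command line: name --argument value ..., lists and objects as JSON in quotes. play_rows: Moves the arm, as the interface text tells. Shift numbers are shares of 10 cm and turn numbers shares of 180 degrees, none past 1 either way. Its arguments: {"type":"object","properties":{"plan":{"type":"array","items":{"type":"object","properties":{"dx":{"type":"number","minimum":-1,"maximum":1},"dy":{"type":"number","minimum":-1,"maximum":1},"dz":{"type":"number","minimum":-1,"maximum":1},"ax":{"type":"number","minimum":-1,"maximum":1},"ay":{"type":"number","minimum":-1,"maximum":1},"az":{"type":"number","minimum":-1,"maximum":1}}}},"fingers":{"type":"number"},"newtons":{"type":"number"}},"required":["plan"]}

```bash
mkdir -p pics; cat > h.py <<'E'
import numpy as np, cv2
from bench import r, camera, calibration, job, models
from scipy.spatial.transform import Rotation as Rn
def K(c):
    f=240/np.tan(np.radians(c['fovy'])/2); return np.array([[f,0,c['cx']],[0,f,c['cy']],[0,0,1.]])
def ray(c,px):  # px [row,col]
    u=cv2.undistortPoints(np.array([[[px[1],px[0]]]],float),K(c),np.array(c['dist_coeffs'],float))[0,0]
    R=np.array(c['R']);t=np.array(c['t']); return -R.T@t, R.T@np.array([u[0],u[1],1.])
def onz(c,px,z):
    o,d=ray(c,px); return o+d*(z-o[2])/d[2]
def ond(c,px,dep):
    o,d=ray(c,px); return o+d*dep
def cloud(c,D,m):
    rr,cc=np.nonzero(m&(D>0)); u=cv2.undistortPoints(np.stack([cc,rr],1)[:,None].astype(float),K(c),np.array(c['dist_coeffs'],float))[:,0]
    P=np.c_[u,np.ones(len(u))]*D[rr,cc][:,None]; return (P-np.array(c['t']))@np.array(c['R'])
E
python3 - <<'E'
from h import *
for n in('scene','top'):
    im,D=camera(n); c=calibration(n); cv2.imwrite(f'pics/{n}0.png',im[:,:,::-1])
    for th in('bushing','wide_bushing','block'):
        for o in models.outline_of(n,th):
            P=cloud(c,D,o['pixels']); print(n,th,round(o['conf'],2),np.round(o['pixel']),o['pixels'].sum(), np.round(np.percentile(P,[2,50,98],axis=0),3).tolist() if len(P) else '')
    for o in models.pinpoint(n,'bore_mouth'): print(n,'bore',round(o['conf'],2),o['pixel'],onz(c,o['pixel'],.042).round(3))
s=r.read_state(); print(s['t'],s['tcp_pos'],s['tcp_rot'],r.pinch_z,s['grip_width'])
E
```

```text
scene bushing 0.74 [318. 401.] 682 [[0.4, -0.311, 0.002], [0.414, -0.294, 0.038], [0.445, -0.267, 0.065]]
scene bushing 0.71 [284. 372.] 601 [[0.437, -0.225, 0.002], [0.451, -0.208, 0.038], [0.523, -0.165, 0.065]]
scene wide_bushing 0.57 [260. 332.] 783 [[0.451, -0.12, 0.001], [0.472, -0.097, 0.035], [0.53, -0.028, 0.064]]
scene wide_bushing 0.41 [286. 372.] 593 [[0.437, -0.225, 0.002], [0.451, -0.208, 0.038], [0.511, -0.183, 0.065]]
scene block 0.7 [204. 236.] 1591 [[0.466, 0.167, 0.003], [0.498, 0.208, 0.031], [0.55, 0.286, 0.045]]
scene bore 0.83 [194.6, 232.7] [0.509 0.23  0.042]
top bushing 0.76 [256. 422.] 671 [[0.436, -0.223, 0.032], [0.455, -0.197, 0.037], [0.478, -0.178, 0.065]]
top bushing 0.61 [280. 476.] 698 [[0.397, -0.306, 0.032], [0.42, -0.282, 0.04], [0.444, -0.266, 0.065]]
top wide_bushing 0.83 [244. 359.] 1164 [[0.451, -0.117, 0.032], [0.478, -0.086, 0.035], [0.509, -0.058, 0.065]]
top block 0.93 [222. 171.] 3907 [[0.467, 0.171, 0.006], [0.509, 0.231, 0.041], [0.551, 0.298, 0.046]]
top bore 0.63 [216.9, 166.0] [0.517 0.236 0.042]
0.5 [0.22881959 0.60835748 0.23125805] [-5.62082470e-01 -3.09083198e+00  9.27517423e-05] 0.0187 0.08548702620949815
```

View pics/top0.png

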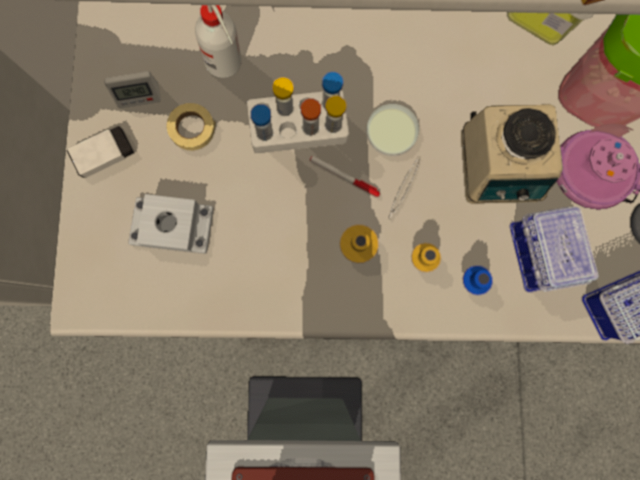

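View pics/scene0.png

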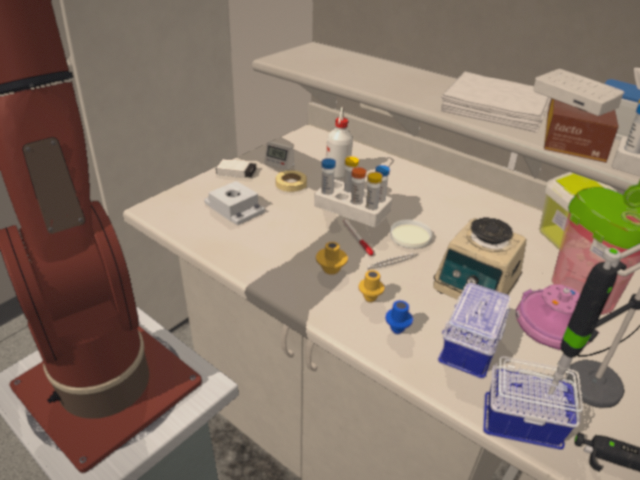

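```bash
python3 - <<'E'
import cv2
a=cv2.imread('pics/scene0.png')[225:345,290:450]; b=cv2.imread('pics/top0.png')[200:320,310:530]
cv2.imwrite('pics/crop.png',cv2.vconcat([cv2.resize(a,(700,300))[:, :],cv2.resize(b,(700,300))]) if 0 else cv2.hconcat([cv2.resize(a,None,fx=2,fy=2,interpolation=2),cv2.resize(b,None,fx=2,fy=2,interpolation=2)]))
E
```

```text
(no output)
```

View pics/crop.png

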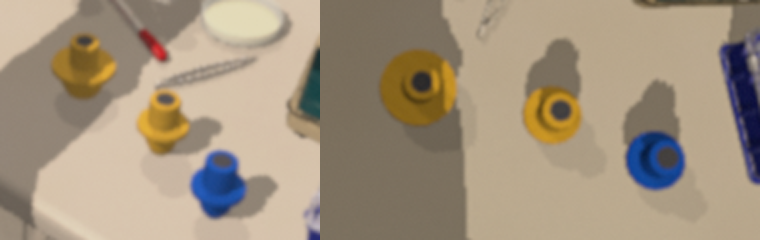

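Candidates in the top picture (row, col): wide brass (244,359), narrow brass (256,426) and blue look-alike (280,478). The tape ring (126,190) is no match. I choose (256,426): it is brass, its flange is the smaller of the two, and the crop confirms it. The bore is at about (220,166).

```bash
cat > fit.py <<'E'
from h import *
from scipy.optimize import least_squares
def circ(P):
    f=least_squares(lambda q:np.hypot(P[:,0]-q[0],P[:,1]-q[1])-q[2],[*P.mean(0)[:2],.02],loss='soft_l1',f_scale=.001); return f.x
def hullfit(m,c,z):
    cs,_=cv2.findContours(m.astype(np.uint8),0,1); k=max(cs,key=cv2.contourArea)[:,0]
    return circ(np.array([onz(c,(p[1],p[0]),z) for p in k]))
E
python3 - <<'E'
from fit import *
for n in('top','scene'):
    im,D=camera(n); c=calibration(n)
    for th in('bushing','wide_bushing'):
      for o in models.outline_of(n,th):
        m=o['pixels']; P=cloud(c,D,m)
        top=P[P[:,2]>.058]; fl=P[(P[:,2]>.028)&(P[:,2]<.042)]
        print(n,th,o['conf'],'top',len(top),top.mean(0).round(4),(top.min(0)+top.max(0)).round(4)/2,'fl',len(fl),((fl.min(0)+fl.max(0))/2).round(4),np.ptp(fl,axis=0).round(3),'hull',hullfit(m,c,.034).round(4) if n=='top' else '', im[m].mean(0).round())
    # bore: dark / deep pixels
    for o in models.outline_of(n,'block'):
        m=o['pixels']; h=cv2.convexHull(np.argwhere(m)[:,::-1].astype(np.int32)); f=np.zeros((480,640),np.uint8); cv2.fillConvexPoly(f,h,1)
        P=cloud(c,D,f>0); T=P[(P[:,2]>.037)&(P[:,2]<.05)]; B=P[(P[:,2]<.034)&(np.hypot(*(P[:,:2]-[.513,.234]).T)<.03)]
        rc=cv2.minAreaRect(T[:,:2].astype(np.float32)*1000)
        print(n,'block top',len(T),np.median(T[:,2]),'rect',rc,'hole',len(B),B.mean(0) if len(B) else '')
    for o in models.pinpoint(n,'bore_mouth'): print(n,'bore',o['conf'],onz(c,o['pixel'],.042).round(4))
    g=cv2.cvtColor(im,7)
    if n=='top':
        cv2.imwrite('pics/blk.png',cv2.resize(im[170:270,110:230,::-1],None,fx=5,fy=5,interpolation=2))
E
```

```text
top bushing 0.64 top 277 [ 0.4582 -0.2009  0.0627] [ 0.45835 -0.2016   0.0626 ] fl 368 [ 0.4586 -0.2009  0.0349] [0.05  0.05  0.013] hull [ 0.4582 -0.2009  0.0245] [163. 124.  45.]
top wide_bushing 0.89 top 256 [ 0.48   -0.0872  0.0626] [ 0.47985 -0.08755  0.0635 ] fl 890 [ 0.4802 -0.0871  0.0351] [0.065 0.065 0.013] hull [ 0.4804 -0.0872  0.0327] [129.  98.  34.]<stdin>:8: RuntimeWarning: Mean of empty slice.
  ret = um.true_divide(
Traceback (most recent call last):
ValueError: zero-size array to reduction operation minimum which has no identity
```

The narrow bushing is at (0.4583, -0.2010): flange 50 mm, top at 62.6 mm, as it should be. Next is the bore.

```bash
cat > blk.py <<'E'
from fit import *
def blk(n):
    im,D=camera(n); c=calibration(n)
    for o in models.outline_of(n,'block')[:1]:
        h=cv2.convexHull(np.argwhere(o['pixels'])[:,::-1].astype(np.int32)); f=np.zeros((480,640),np.uint8); cv2.fillConvexPoly(f,h,1)
        P=cloud(c,D,f>0); T=P[(P[:,2]>.037)&(P[:,2]<.05)]; B=P[(P[:,2]<.034)&(np.hypot(*(P[:,:2]-[.513,.234]).T)<.024)]
        rc=cv2.minAreaRect(T[:,:2].astype(np.float32)*1000)
        print(n,'top',len(T),np.median(T[:,2]).round(4),'rect',rc,'hole',len(B))
        # rim: top-face pixels bordering the hole
        d=np.hypot(*(T[:,:2]-np.array(rc[0])/1000).T); q=T[d<.024]; print(' rim n',len(q), circ(q).round(4) if len(q)>8 else '')
    for o in models.pinpoint(n,'bore_mouth')[:1]: print(' bore',o['conf'],onz(c,o['pixel'],.042).round(4))
    return im
E
python3 - <<'E'
from blk import *
im=blk('top'); blk('scene')
cv2.imwrite('pics/blk.png',cv2.resize(im[170:270,110:230,::-1],None,fx=5,fy=5,interpolation=2))
# plan: world waypoints -> incremental help
s=r.read_state(); print(s['t'],s['joints'])
E
```

```text
top top 2224 0.0427 rect ((510.5291748046875, 235.76507568359375), (84.64047241210938, 84.57959747314453), 84.31607055664062) hole 303
 rim n 316 [0.5103 0.2353 0.0209]
 bore 0.71 [0.5095 0.2358 0.042 ]
scene top 670 0.0426 rect ((511.0701599121094, 233.0347900390625), (92.1268310546875, 88.65550231933594), 82.60543060302734) hole 42
 rim n 107 [0.5107 0.2331 0.0206]
 bore 0.85 [0.5155 0.2352 0.042 ]
0.95 [-1.31018023  0.33319033  0.03989884  1.46538587 -0.01340326  1.34331336
 -0.05849506]
```

View pics/blk.png

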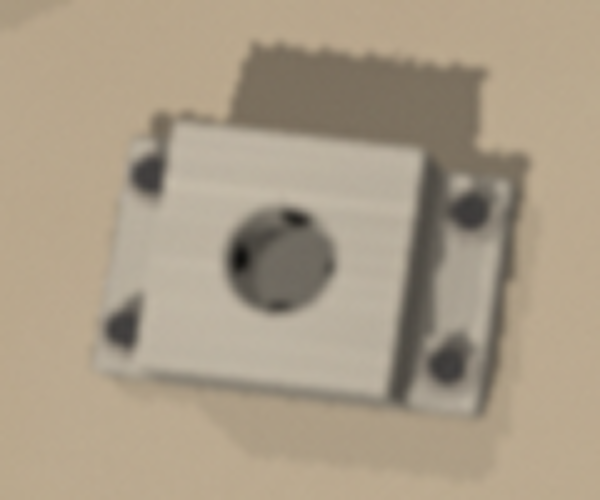

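The bore is at (0.5105, 0.2355): block face 84.6 mm square at 42.7 mm, both checks agree. In the crop the bore centre sits at full-picture (222,166). I move in an arc towards the bushing.

Call:
play_rows --plan '[{"dx":-0.32,"dy":-0.16,"az":0.017},{"dx":-0.64,"dy":-0.32,"az":0.034},{"dx":-0.954,"dy":-0.475,"az":0.05}]' --fingers -1 --newtons 60

```text
invalid input
```

Call:
play_rows --plan '[{"dx":-0.3,"dy":-0.16,"az":0.017},{"dx":-0.6,"dy":-0.32,"az":0.034},{"dx":-0.892,"dy":-0.47,"az":0.05}]'

```text
invalid input
```

Call:
play_rows --plan '[{"dx":-0.32,"dy":-0.16,"dz":0,"ax":0,"ay":0,"az":0.017},{"dx":-0.64,"dy":-0.32,"dz":0,"ax":0,"ay":0,"az":0.034},{"dx":-0.954,"dy":-0.475,"dz":0,"ax":0,"ay":0,"az":0.05}]' --fingers -1 --newtons 60

```text
t: 1.2
tcp_pos: [0.3019, 0.5294, 0.2312]
tcp_rot: [0.805, 3.037, -0.0]
ft_force: [0.8, -0.2, -0.2]
grip_width: 0.0854
grip_force: 0.0
```

Call:
play_rows --plan '[{"dx":-0.3,"dy":-0.16,"dz":0,"ax":0,"ay":0,"az":0.017},{"dx":-0.6,"dy":-0.32,"dz":0,"ax":0,"ay":0,"az":0.034},{"dx":-0.892,"dy":-0.47,"dz":0,"ax":0,"ay":0,"az":0.05}]'

```text
t: 1.45
tcp_pos: [0.3566, 0.4437, 0.2314]
tcp_rot: [-1.043, -2.963, -0.0]
ft_force: [0.2, 0.4, 0.4]
grip_width: 0.0854
grip_force: 0.0
```

Call:
play_rows --plan '[{"dx":-0.28,"dy":-0.155,"dz":0,"ax":0,"ay":0,"az":0.017},{"dx":-0.56,"dy":-0.31,"dz":0,"ax":0,"ay":0,"az":0.034},{"dx":-0.83,"dy":-0.465,"dz":0,"ax":0,"ay":0,"az":0.05}]'

```text
t: 1.7
tcp_pos: [0.3922, 0.3556, 0.2314]
tcp_rot: [-1.273, -2.872, -0.0]
ft_force: [0.9, 0.1, -0.7]
grip_width: 0.0852
grip_force: 0.0
```

Call:
play_rows --plan '[{"dx":-0.4,"dy":-0.13,"dz":0,"ax":0,"ay":0,"az":0.025},{"dx":-0.8,"dy":-0.263,"dz":0,"ax":0,"ay":0,"az":0.05}]'

```text
t: 1.87
tcp_pos: [0.4259, 0.28, 0.2315]
tcp_rot: [-1.493, -2.764, -0.001]
ft_force: [1.2, 0.2, 0.0]
grip_width: 0.0853
grip_force: 0.0
```

Call:
play_rows --plan '[{"dx":-0.4,"dy":-0.03,"dz":0,"ax":0,"ay":0,"az":0.025},{"dx":-0.8,"dy":-0.063,"dz":0,"ax":0,"ay":0,"az":0.05}]'

```text
t: 2.03
tcp_pos: [0.465, 0.2091, 0.2317]
tcp_rot: [-1.707, -2.637, -0.002]
ft_force: [0.5, 1.8, -0.0]
grip_width: 0.0853
grip_force: 0.0
```

Call:
play_rows --plan '[{"dx":-0.4,"dy":-0.03,"dz":0,"ax":0,"ay":0,"az":0.025},{"dx":-0.8,"dy":-0.063,"dz":0,"ax":0,"ay":0,"az":0.05}]'

```text
t: 2.2
tcp_pos: [0.4923, 0.1336, 0.2316]
tcp_rot: [1.909, 2.495, 0.001]
ft_force: [1.2, 0.4, -0.1]
grip_width: 0.0853
grip_force: 0.0
```

Call:
play_rows --plan '[{"dx":-0.4,"dy":-0.03,"dz":0,"ax":0,"ay":0,"az":0.025},{"dx":-0.8,"dy":-0.063,"dz":0,"ax":0,"ay":0,"az":0.05}]'

```text
t: 2.37
tcp_pos: [0.5072, 0.0547, 0.2316]
tcp_rot: [2.099, 2.337, 0.001]
ft_force: [0.4, 0.7, -0.8]
grip_width: 0.0855
grip_force: 0.0
```

Call:
play_rows --plan '[{"dx":-0.4,"dy":-0.03,"dz":0,"ax":0,"ay":0,"az":0.025},{"dx":-0.8,"dy":-0.063,"dz":0,"ax":0,"ay":0,"az":0.05}]'

```text
t: 2.53
tcp_pos: [0.5095, -0.0256, 0.2316]
tcp_rot: [2.276, 2.165, 0.001]
ft_force: [0.4, 0.2, 0.1]
grip_width: 0.0851
grip_force: 0.0
```

Call:
play_rows --plan '[{"dx":-0.4,"dy":-0.03,"dz":0,"ax":0,"ay":0,"az":0.025},{"dx":-0.8,"dy":-0.063,"dz":0,"ax":0,"ay":0,"az":0.05}]'

```text
t: 2.7
tcp_pos: [0.4993, -0.1052, 0.2316]
tcp_rot: [2.439, 1.98, 0.001]
ft_force: [1.2, -0.2, -0.7]
grip_width: 0.0854
grip_force: 0.0
```

Call:
play_rows --plan '[{"dx":-0.4,"dy":-0.03,"dz":0,"ax":0,"ay":0,"az":0.025},{"dx":-0.8,"dy":-0.063,"dz":0,"ax":0,"ay":0,"az":0.05},{"dx":-0.8,"dy":-0.063,"dz":0,"ax":0,"ay":0,"az":0.05}]'

```text
t: 2.95
tcp_pos: [0.4743, -0.1887, 0.232]
tcp_rot: [2.595, 1.767, -0.001]
ft_force: [0.1, -0.5, 0.6]
grip_width: 0.0854
grip_force: 0.0
```

```bash
cat > go.py <<'E'
from h import *
def go(p):
    s=r.read_state(); R=Rn.from_rotvec(s['tcp_rot']); d=R.inv().apply(np.array(p)-s['tcp_pos'])
    print('t',round(s['t'],2),'tcp',s['tcp_pos'].round(4),'shift/0.1:',(d/.1).round(3),'tilt',np.degrees(np.arccos(-R.as_matrix()[2,2])).round(2),'toolx az',np.degrees(np.arctan2(*R.as_matrix()[1::-1,0])).round(1))
E
python3 - <<'E'
from fit import *; from go import go
c=calibration('wrist'); im,D=camera('wrist'); cv2.imwrite('pics/w1.png',im[:,:,::-1])
for o in models.outline_of('wrist','bushing'):
    P=cloud(c,D,o['pixels']); top=P[P[:,2]>.058]
    print(o['conf'],np.round(o['pixel']),'top',len(top),((top.min(0)+top.max(0))/2).round(4) if len(top) else '',np.ptp(P,axis=0).round(3),im[o['pixels']].mean(0).round())
go([.4583,-.201,.037])
E
```

```text
0.81 [309. 305.] top 627 [ 0.422  -0.2869  0.0612] [0.061 0.069 0.065] [ 62.  76. 118.]
0.76 [223. 310.] top 779 [ 0.4591 -0.2013  0.0616] [0.051 0.06  0.066] [133. 109.  70.]
t 3.05 tcp [ 0.4767 -0.182   0.2316] shift/0.1: [-0.244 -0.106  1.946] tilt 0.05 toolx az 69.2
```

View pics/w1.png

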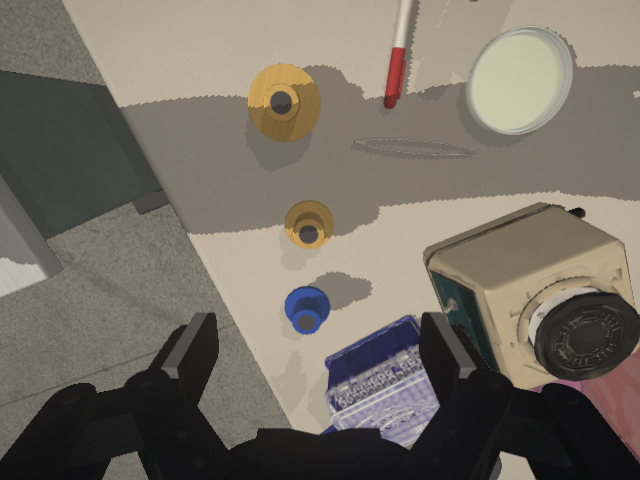

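The narrow bushing is at (223,310) in the wrist view and measures (0.459, -0.201), which agrees. The blue one is at (309,305). Now descending.

Call:
play_rows --plan '[{"dx":-0.243,"dy":-0.103,"dz":0.2,"ax":0,"ay":0,"az":0},{"dx":-0.243,"dy":-0.103,"dz":0.5,"ax":0,"ay":0,"az":0},{"dx":-0.243,"dy":-0.103,"dz":0.8,"ax":0,"ay":0,"az":0},{"dx":-0.243,"dy":-0.103,"dz":1,"ax":0,"ay":0,"az":0},{"dx":-0.243,"dy":-0.103,"dz":1,"ax":0,"ay":0,"az":0}]'

```text
t: 3.47
tcp_pos: [0.4573, -0.1971, 0.1278]
tcp_rot: [-2.577, -1.789, 0.007]
ft_force: [-0.6, 0.9, -0.2]
grip_width: 0.0854
grip_force: 0.0
```

```bash
python3 - <<'E'
from fit import *; from go import go
c=calibration('wrist'); im,D=camera('wrist')
for o in models.outline_of('wrist','bushing'):
    P=cloud(c,D,o['pixels']); top=P[P[:,2]>.058]
    print(o['conf'],np.round(o['pixel']),'top',len(top),((top.min(0)+top.max(0))/2).round(4) if len(top) else '',im[o['pixels']].mean(0).round())
go([.4587,-.201,.037])
E
```

```text
0.94 [362. 315.] top 1156 [ 0.4221 -0.2872  0.0612] [ 53.  67. 107.]
0.61 [250. 325.] top 1617 [ 0.4589 -0.2013  0.0615] [143. 116.  73.]
0.47 [ 72. 290.] top 2683 [ 0.4804 -0.0882  0.0619] [134. 109.  65.]
t 3.57 tcp [ 0.4594 -0.1984  0.1315] shift/0.1: [-0.026  0.004  0.945] tilt 0.07 toolx az 69.5
```

Call:
play_rows --plan '[{"dx":-0.027,"dy":0.004,"dz":0.3,"ax":0,"ay":0,"az":0},{"dx":-0.027,"dy":0.004,"dz":0.6,"ax":0,"ay":0,"az":0},{"dx":-0.027,"dy":0.004,"dz":0.8,"ax":0,"ay":0,"az":0},{"dx":-0.027,"dy":0.004,"dz":0.94,"ax":0,"ay":0,"az":0},{"dx":-0.027,"dy":0.004,"dz":0.94,"ax":0,"ay":0,"az":0}]'

```text
t: 3.98
tcp_pos: [0.4586, -0.2011, 0.0365]
tcp_rot: [-2.581, -1.79, 0.002]
ft_force: [-0.3, 0.3, 0.5]
grip_width: 0.0851
grip_force: 0.0
```

```bash
python3 - <<'E'
from go import *
camera('wrist');go([.4588,-.2012,.037]); print(r.read_state()['ft_force'])
E
```

```text
t 4.03 tcp [ 0.4591 -0.2017  0.0379] shift/0.1: [ 0.003 -0.005  0.009] tilt 0.03 toolx az 69.5
[-0.76813542  0.23018521  0.22039106]
```

Well placed. Closing at 60 N.

Call:
play_rows --plan '[{"dx":0,"dy":0,"dz":0,"ax":0,"ay":0,"az":0},{"dx":0,"dy":0,"dz":0,"ax":0,"ay":0,"az":0},{"dx":0,"dy":0,"dz":0,"ax":0,"ay":0,"az":0},{"dx":0,"dy":0,"dz":0,"ax":0,"ay":0,"az":0},{"dx":0,"dy":0,"dz":0,"ax":0,"ay":0,"az":0}]' --fingers 1 --newtons 60

```text
t: 4.45
tcp_pos: [0.4593, -0.2021, 0.0383]
tcp_rot: [2.582, 1.788, 0.002]
ft_force: [-3.5, 1.0, 13.0]
grip_width: 0.0283
grip_force: 58.2
```

Call:
play_rows --plan '[{"dx":0,"dy":0,"dz":0,"ax":0,"ay":0,"az":0},{"dx":0,"dy":0,"dz":0,"ax":0,"ay":0,"az":0},{"dx":0,"dy":0,"dz":0,"ax":0,"ay":0,"az":0},{"dx":0,"dy":0,"dz":0,"ax":0,"ay":0,"az":0}]'

```text
t: 4.78
tcp_pos: [0.4592, -0.2021, 0.0383]
tcp_rot: [2.583, 1.788, 0.002]
ft_force: [-0.8, 1.3, 9.3]
grip_width: 0.0276
grip_force: 58.6
```

Call:
play_rows --plan '[{"dx":0,"dy":0,"dz":-0.1,"ax":0,"ay":0,"az":0},{"dx":0,"dy":0,"dz":-0.3,"ax":0,"ay":0,"az":0},{"dx":0,"dy":0,"dz":-0.6,"ax":0,"ay":0,"az":0},{"dx":0,"dy":0,"dz":-0.8,"ax":0,"ay":0,"az":0},{"dx":0,"dy":0,"dz":-0.8,"ax":0,"ay":0,"az":0}]'

```text
t: 5.2
tcp_pos: [0.4606, -0.2032, 0.1216]
tcp_rot: [2.581, 1.785, 0.007]
ft_force: [0.9, -0.3, -0.6]
grip_width: 0.0279
grip_force: 59.6
```

```bash
python3 - <<'E'
from go import *
im,D=camera('wrist'); cv2.imwrite('pics/w2.png',im[:,:,::-1]); go([.4588,-.2012,.037]); s=r.read_state(); print(s['ft_force'],s['torque'],s['grip_width'])
im,D=camera('scene'); c=calibration('scene')
for o in models.outline_of('scene','bushing'):
    P=cloud(c,D,o['pixels']); print(o['conf'],o['pixel'],np.percentile(P,[2,50,98],axis=0).round(3).tolist())
E
```

```text
t 5.25 tcp [ 0.4599 -0.2025  0.1196] shift/0.1: [ 0.007 -0.018  0.826] tilt 0.24 toolx az 69.4
[ 0.49005337 -0.09976368 -2.30123157] [-0.03590037 -0.03507704  0.03937458] 0.028151557343822155
0.77 [251.4, 380.1] [[0.437, -0.227, 0.0], [0.452, -0.212, 0.116], [0.607, -0.152, 0.146]]
0.72 [319.1, 400.9] [[0.4, -0.311, 0.004], [0.414, -0.293, 0.039], [0.438, -0.267, 0.065]]
```

View pics/w2.png

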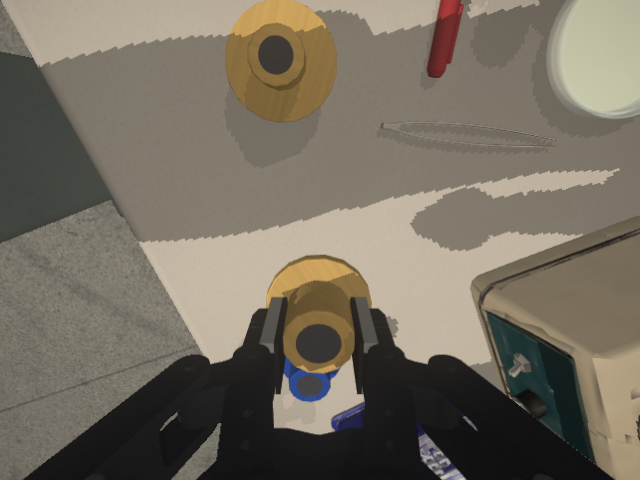

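Held upright: neck top at (343,318), and the wide one at (60,280) is untouched. Carrying it to the block.

Call:
play_rows --plan '[{"dx":0.1,"dy":0,"dz":-0.3,"ax":0,"ay":0,"az":-0.006},{"dx":0.3,"dy":0.02,"dz":-0.5,"ax":0,"ay":0,"az":-0.02},{"dx":0.55,"dy":0.04,"dz":-0.5,"ax":0,"ay":0,"az":-0.035},{"dx":0.8,"dy":0.06,"dz":-0.5,"ax":0,"ay":0,"az":-0.05}]'

```text
t: 5.68
tcp_pos: [0.4928, -0.128, 0.1672]
tcp_rot: [-2.432, -1.988, -0.001]
ft_force: [0.2, -0.2, -1.9]
grip_width: 0.0282
grip_force: 59.7
```

Call:
play_rows --plan '[{"dx":0.28,"dy":0.02,"dz":0,"ax":0,"ay":0,"az":-0.017},{"dx":0.55,"dy":0.05,"dz":0,"ax":0,"ay":0,"az":-0.034},{"dx":0.83,"dy":0.085,"dz":0,"ax":0,"ay":0,"az":-0.05}]'

```text
t: 5.93
tcp_pos: [0.5167, -0.0471, 0.1652]
tcp_rot: [-2.265, -2.174, 0.004]
ft_force: [1.2, 0.7, -1.1]
grip_width: 0.0277
grip_force: 59.8
```

Call:
play_rows --plan '[{"dx":0.28,"dy":0.02,"dz":0,"ax":0,"ay":0,"az":-0.017},{"dx":0.56,"dy":0.05,"dz":0,"ax":0,"ay":0,"az":-0.034},{"dx":0.85,"dy":0.08,"dz":0,"ax":0,"ay":0,"az":-0.05}]'

```text
t: 6.18
tcp_pos: [0.5282, 0.0374, 0.165]
tcp_rot: [-2.087, -2.345, 0.005]
ft_force: [1.1, 0.1, -1.0]
grip_width: 0.0282
grip_force: 59.8
```

Call:
play_rows --plan '[{"dx":0.29,"dy":0.02,"dz":0,"ax":0,"ay":0,"az":-0.017},{"dx":0.58,"dy":0.05,"dz":0,"ax":0,"ay":0,"az":-0.034},{"dx":0.88,"dy":0.08,"dz":0,"ax":0,"ay":0,"az":-0.05}]'

```text
t: 6.43
tcp_pos: [0.5259, 0.1256, 0.1649]
tcp_rot: [-1.897, -2.502, 0.005]
ft_force: [0.9, -0.7, -1.2]
grip_width: 0.028
grip_force: 59.8
```

Call:
play_rows --plan '[{"dx":0.25,"dy":-0.01,"dz":0,"ax":0,"ay":0,"az":-0.017},{"dx":0.5,"dy":-0.04,"dz":0,"ax":0,"ay":0,"az":-0.034},{"dx":0.7,"dy":-0.06,"dz":0,"ax":0,"ay":0,"az":-0.05},{"dx":0.8,"dy":-0.07,"dz":0,"ax":0,"ay":0,"az":-0.05},{"dx":0.8,"dy":-0.07,"dz":0,"ax":0,"ay":0,"az":-0.05}]'

```text
t: 6.85
tcp_pos: [0.4978, 0.2012, 0.166]
tcp_rot: [-1.697, -2.642, 0.002]
ft_force: [-1.0, -0.4, -1.0]
grip_width: 0.0281
grip_force: 59.7
```

```bash
python3 - <<'E'
from blk import *; from go import go
blk('wrist'); im,D=camera('wrist'); cv2.imwrite('pics/w3.png',im[:,:,::-1]); c=calibration('wrist'); s=r.read_state(); print(s['ft_force'],s['grip_width'])
for o in models.outline_of('wrist','bushing'):
    P=cloud(c,D,o['pixels']); z=s['tcp_pos'][2]; R=Rn.from_rotvec(s['tcp_rot'])
    Q=R.inv().apply(P-s['tcp_pos'])*1000
    for a,b in((-30,-15),(-4,6)):
        q=Q[(Q[:,2]>a)&(Q[:,2]<b)]; 
        if len(q)>20: print(o['conf'],a,len(q),'tool-frame mm',np.percentile(q,[1,50,99],axis=0).round(1).tolist())
go([.5105,.2355,.095])
E
```

```text
wrist top 10445 0.0433 rect ((512.434814453125, 233.58795166015625), (84.42559051513672, 84.49969482421875), 84.14550018310547) hole 1406
 rim n 1495 [0.512  0.234  0.0209]
 bore 0.72 [0.513  0.2322 0.042 ]
[-0.15490641  0.15866952 -1.52537563] 0.027989611387379692
0.61 -30 4298 tool-frame mm [[-11.9, -14.2, -25.8], [4.4, -0.9, -24.4], [15.5, 12.7, -15.7]]
0.61 -4 2904 tool-frame mm [[4.1, -23.7, -3.5], [15.4, -0.4, 3.5], [25.2, 22.6, 5.6]]
t 7.1 tcp [0.5001 0.1968 0.1673] shift/0.1: [0.311 0.254 0.723] tilt 0.03 toolx az 114.2
```

View pics/w3.png

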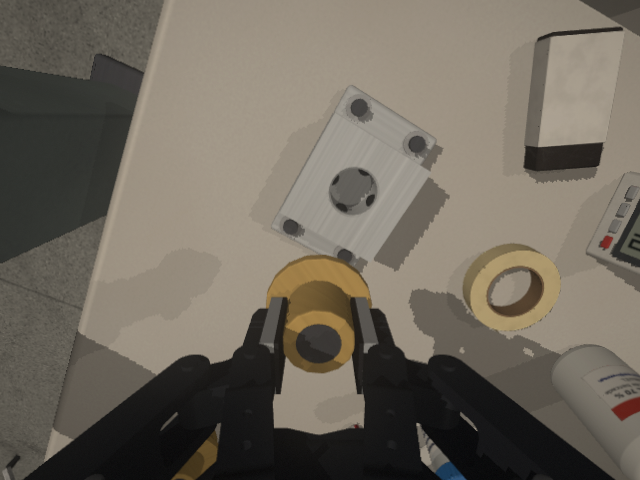

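The bushing sits centred in the hand: its top is 24.5 mm behind the TCP, so its foot is 37.5 mm below it. Bore by wrist: (0.512, 0.234). Home should come at TCP z of about 0.0515.

Call:
play_rows --plan '[{"dx":0.15,"dy":0.13,"dz":0.1,"ax":0,"ay":0,"az":0},{"dx":0.291,"dy":0.269,"dz":0.3,"ax":0,"ay":0,"az":0},{"dx":0.291,"dy":0.269,"dz":0.55,"ax":0,"ay":0,"az":0},{"dx":0.291,"dy":0.269,"dz":0.72,"ax":0,"ay":0,"az":0},{"dx":0.291,"dy":0.269,"dz":0.72,"ax":0,"ay":0,"az":0}]'

```text
t: 7.52
tcp_pos: [0.5103, 0.2341, 0.0918]
tcp_rot: [-1.703, -2.638, 0.009]
ft_force: [-1.0, -0.0, -2.2]
grip_width: 0.0283
grip_force: 59.8
```

```bash
python3 - <<'E'
from blk import *; from go import go
blk('wrist'); blk('top'); go([.512,.2343,.062]); s=r.read_state(); print(s['ft_force'])
E
```

```text
wrist top 11540 0.0449 rect ((512.1986083984375, 236.03009033203125), (84.91487884521484, 84.41498565673828), 84.31929016113281) hole 742
 rim n 1094 [0.5123 0.2357 0.0216]
 bore 0.86 [0.5134 0.2328 0.042 ]
 bore 0.93 [0.5123 0.2373 0.042 ]
t 7.82 tcp [0.5129 0.2362 0.0969] shift/0.1: [-0.013 -0.017  0.349] tilt 0.14 toolx az 114.3
[ 0.47183163 -0.25825245 -1.94139056]
```

Call:
play_rows --plan '[{"dx":-0.011,"dy":-0.008,"dz":0.05,"ax":0,"ay":0,"az":0},{"dx":-0.011,"dy":-0.008,"dz":0.1,"ax":0,"ay":0,"az":0},{"dx":-0.011,"dy":-0.008,"dz":0.15,"ax":0,"ay":0,"az":0},{"dx":-0.011,"dy":-0.008,"dz":0.2,"ax":0,"ay":0,"az":0},{"dx":-0.011,"dy":-0.008,"dz":0.2,"ax":0,"ay":0,"az":0}]'

```text
t: 8.23
tcp_pos: [0.5109, 0.2344, 0.074]
tcp_rot: [-1.702, -2.64, 0.003]
ft_force: [0.1, -0.3, -1.8]
grip_width: 0.028
grip_force: 59.8
```

Call:
play_rows --plan '[{"dx":0,"dy":0,"dz":0.04,"ax":0,"ay":0,"az":0},{"dx":0,"dy":0,"dz":0.08,"ax":0,"ay":0,"az":0},{"dx":0,"dy":0,"dz":0.08,"ax":0,"ay":0,"az":0}]'

```text
t: 8.48
tcp_pos: [0.5112, 0.2346, 0.0664]
tcp_rot: [-1.702, -2.64, 0.002]
ft_force: [-0.4, -0.8, -1.7]
grip_width: 0.0281
grip_force: 59.8
```

The foot is 13 mm into the bore with no contact force. Continuing.

Call:
play_rows --plan '[{"dx":0,"dy":0,"dz":0.03,"ax":0,"ay":0,"az":0},{"dx":0,"dy":0,"dz":0.06,"ax":0,"ay":0,"az":0},{"dx":0,"dy":0,"dz":0.06,"ax":0,"ay":0,"az":0},{"dx":0,"dy":0,"dz":0.06,"ax":0,"ay":0,"az":0}]'

```text
t: 8.82
tcp_pos: [0.5118, 0.2351, 0.0613]
tcp_rot: [1.702, 2.64, 0.001]
ft_force: [1.3, 1.9, -2.9]
grip_width: 0.0283
grip_force: 59.8
```

Call:
play_rows --plan '[{"dx":0,"dy":0,"dz":0.015,"ax":0,"ay":0,"az":0},{"dx":0,"dy":0,"dz":0.03,"ax":0,"ay":0,"az":0},{"dx":0,"dy":0,"dz":0.03,"ax":0,"ay":0,"az":0}]'

```text
t: 9.07
tcp_pos: [0.5124, 0.2351, 0.059]
tcp_rot: [1.702, 2.64, 0.003]
ft_force: [2.0, 1.6, 0.9]
grip_width: 0.0278
grip_force: 60.0
```

Call:
play_rows --plan '[{"dx":0,"dy":0,"dz":0.01,"ax":0,"ay":0,"az":0},{"dx":0,"dy":0,"dz":0.02,"ax":0,"ay":0,"az":0},{"dx":0,"dy":0,"dz":0.03,"ax":0,"ay":0,"az":0},{"dx":0,"dy":0,"dz":0.03,"ax":0,"ay":0,"az":0}]'

```text
t: 9.4
tcp_pos: [0.5124, 0.235, 0.0559]
tcp_rot: [1.702, 2.64, 0.002]
ft_force: [1.6, 1.5, 2.1]
grip_width: 0.0277
grip_force: 60.1
```

Call:
play_rows --plan '[{"dx":0,"dy":0,"dz":0.01,"ax":0,"ay":0,"az":0},{"dx":0,"dy":0,"dz":0.02,"ax":0,"ay":0,"az":0},{"dx":0,"dy":0,"dz":0.02,"ax":0,"ay":0,"az":0}]'

```text
t: 9.65
tcp_pos: [0.5122, 0.235, 0.0536]
tcp_rot: [1.702, 2.64, 0.002]
ft_force: [2.9, 1.6, 0.1]
grip_width: 0.0282
grip_force: 60.0
```

Call:
play_rows --plan '[{"dx":0,"dy":0,"dz":0.005,"ax":0,"ay":0,"az":0},{"dx":0,"dy":0,"dz":0.01,"ax":0,"ay":0,"az":0},{"dx":0,"dy":0,"dz":0.01,"ax":0,"ay":0,"az":0}]'

```text
t: 9.9
tcp_pos: [0.512, 0.2349, 0.0526]
tcp_rot: [1.702, 2.64, 0.001]
ft_force: [1.7, 1.5, 4.2]
grip_width: 0.0284
grip_force: 60.4
```

```bash
cat > chk.py <<'E'
from fit import *; from go import go
for n in('wrist','scene'):
    im,D=camera(n); c=calibration(n); cv2.imwrite(f'pics/c_{n}.png',im[:,:,::-1])
    P=cloud(c,D,np.ones((480,640),bool)); col=im[D>0].astype(int)
    d=np.hypot(P[:,0]-.512,P[:,1]-.235); br=col[:,0]-col[:,2]>40
    for nm,m in(('flange',br&(d>.018)&(d<.024)&(P[:,2]<.065)),('neck top',(d<.010)&(P[:,2]<.1)),('face',(d>.03)&(d<.04)&(P[:,2]>.035)&(P[:,2]<.06))):
        if m.sum()>3: print(n,nm,m.sum(),np.percentile(P[m,2],[10,50,90]).round(4))
go([.512,.235,.0515]); print(r.read_state()['ft_force'])
E
python3 chk.py
```

```text
wrist flange 1432 [0.0483 0.0491 0.0498]
wrist neck top 1711 [0.0766 0.0773 0.078 ]
wrist face 5593 [0.0421 0.0428 0.0436]
scene flange 73 [0.0453 0.0492 0.0549]
scene neck top 6 [0.0767 0.078  0.0793]
scene face 183 [0.0409 0.0428 0.0445]
t 10.0 tcp [0.512  0.2349 0.0526] shift/0.1: [0.001 0.    0.011] tilt 0.04 toolx az 114.4
[2.48929699 2.08484852 3.56628295]
```

The flange top is 6.3 mm above the face (home is 6.0), so I press on in small steps.

Call:
play_rows --plan '[{"dx":0,"dy":0,"dz":0.004,"ax":0,"ay":0,"az":0},{"dx":0,"dy":0,"dz":0.006,"ax":0,"ay":0,"az":0},{"dx":0,"dy":0,"dz":0.006,"ax":0,"ay":0,"az":0}]'

```text
t: 10.25
tcp_pos: [0.512, 0.235, 0.0524]
tcp_rot: [1.702, 2.64, 0.001]
ft_force: [0.4, 0.8, 8.8]
grip_width: 0.0279
grip_force: 61.0
```

Call:
play_rows --plan '[{"dx":0,"dy":0,"dz":0.004,"ax":0,"ay":0,"az":0},{"dx":0,"dy":0,"dz":0.008,"ax":0,"ay":0,"az":0},{"dx":0,"dy":0,"dz":0.008,"ax":0,"ay":0,"az":0}]'

```text
t: 10.5
tcp_pos: [0.5121, 0.235, 0.0523]
tcp_rot: [-1.702, -2.64, -0.002]
ft_force: [-4.2, -1.6, 17.4]
grip_width: 0.0282
grip_force: 62.0
```

```bash
python3 chk.py
```

```text
wrist flange 1444 [0.0481 0.0488 0.0495]
wrist neck top 1717 [0.0764 0.077  0.0777]
wrist face 5617 [0.0421 0.0429 0.0436]
scene flange 76 [0.0444 0.0484 0.0508]
scene neck top 6 [0.0755 0.0762 0.0783]
scene face 173 [0.0412 0.0432 0.0448]
t 10.6 tcp [0.512  0.235  0.0523] shift/0.1: [ 0.    -0.     0.008] tilt 0.06 toolx az 114.4
[-3.61589495 -0.62585211 17.00055303]
```

Home: flange top is 5.9 mm above the face, neck top 34.1 mm, and the force rose to 17 N with no travel. Easing off and releasing.

Call:
play_rows --plan '[{"dx":0,"dy":0,"dz":-0.008,"ax":0,"ay":0,"az":0},{"dx":0,"dy":0,"dz":-0.008,"ax":0,"ay":0,"az":0}]'

```text
t: 10.77
tcp_pos: [0.512, 0.235, 0.0523]
tcp_rot: [1.702, 2.64, 0.001]
ft_force: [-0.5, 0.5, 9.2]
grip_width: 0.0281
grip_force: 61.0
```

Call:
play_rows --plan '[{"dx":0,"dy":0,"dz":0,"ax":0,"ay":0,"az":0},{"dx":0,"dy":0,"dz":0,"ax":0,"ay":0,"az":0},{"dx":0,"dy":0,"dz":0,"ax":0,"ay":0,"az":0},{"dx":0,"dy":0,"dz":0,"ax":0,"ay":0,"az":0},{"dx":0,"dy":0,"dz":0,"ax":0,"ay":0,"az":0}]' --fingers -1

```text
t: 11.18
tcp_pos: [0.5113, 0.2345, 0.0514]
tcp_rot: [-1.702, -2.64, 0.001]
ft_force: [0.5, 0.1, 1.1]
grip_width: 0.0845
grip_force: 0.0
```

Call:
play_rows --plan '[{"dx":0,"dy":0,"dz":-0.1,"ax":0,"ay":0,"az":0},{"dx":0,"dy":0,"dz":-0.3,"ax":0,"ay":0,"az":0},{"dx":0,"dy":0,"dz":-0.6,"ax":0,"ay":0,"az":0},{"dx":0,"dy":0,"dz":-0.9,"ax":0,"ay":0,"az":0},{"dx":0,"dy":0,"dz":-1,"ax":0,"ay":0,"az":0}]'

```text
t: 11.6
tcp_pos: [0.5135, 0.2353, 0.1567]
tcp_rot: [1.702, 2.638, 0.008]
ft_force: [0.5, 0.7, 0.3]
grip_width: 0.0853
grip_force: 0.0
```

```bash
python3 chk.py
```

```text
wrist flange 998 [0.0485 0.0493 0.0502]
wrist neck top 652 [0.0768 0.0776 0.0783]
wrist face 3607 [0.0423 0.0432 0.044 ]
scene flange 69 [0.0428 0.0483 0.0508]
scene neck top 29 [0.0752 0.0771 0.0793]
scene face 167 [0.0412 0.0429 0.0447]
t 11.7 tcp [0.5131 0.2354 0.1547] shift/0.1: [-0.    -0.016  1.032] tilt 0.28 toolx az 114.4
[-0.75366827  0.15736869  0.17016086]
```

View pics/c_wrist.png

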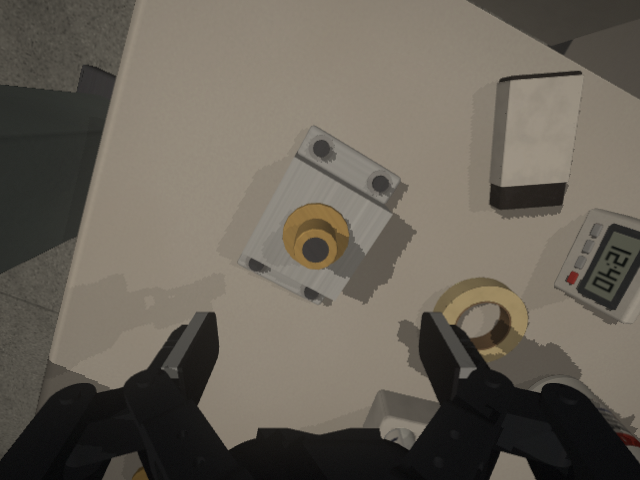

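The bushing is seated at (240,315), flange on the face and fingers clear. One quick check for flange tilt, then I hand in.

```bash
python3 - <<'E'
from h import *
im,D=camera('wrist'); c=calibration('wrist'); P=cloud(c,D,np.ones((480,640),bool)); col=im[D>0].astype(int)
d=np.hypot(P[:,0]-.512,P[:,1]-.235); br=col[:,0]-col[:,2]>40
for m in(br&(d>.017)&(d<.0235)&(abs(P[:,2]-.049)<.003),(d>.028)&(d<.04)&(abs(P[:,2]-.043)<.003)):
    A=np.c_[P[m,:2]-[.512,.235],np.ones(m.sum())]; q=np.linalg.lstsq(A,P[m,2],rcond=None)[0]; print(m.sum(),np.degrees(q[:2]).round(2),q[2].round(5))
E
```

```text
918 [ 0.22 -0.  ] 0.04716
3936 [-0.04  0.02] 0.04103
```

```bash
python3 -c "
from bench import job; print(job.job_done())"
```

```text
the job is handed in; nothing more can be done
None
```

The narrow brass bushing is pressed fully home in the block's bore: its flange lies flat on the top face (within about 0.1 mm and 0.3°). The press stopped at about 17 N, the wide and blue bushings were not touched, and I handed the job in at about 12 s.

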